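Hold a sample slide flush on the tilted reader window

ROBOT

A 6-joint arm with a two-finger parallel gripper is mounted at the origin on the work surface. World frame = base frame: x ahead of the robot, y to its left, z up, the work surface at z = 0. Lengths are in mm, angles in rad, forces in N, time in s.
With the tool pointing down it reaches from about 300 to 775 mm from the base axis. Payload 14.6 kg.
Tool frame: the origin (TCP) lies where the fingers leave the gripper's body, on its centre line; the fingertips stand 97 mm ahead of it and the grasp point (between the pads) lies ahead of it (grip_depth is the z of the grasp point in the tool frame, in mm); z points along the fingers, y is the line along which they close (so a half turn about z gives the same grasp; the last joint's range is limited). The gripper opens to 94 mm and grips with 3 to 60 N. Pads are 16 mm wide; open, the fingers measure 119 mm over their backs; the gripper's body (75 mm by 177 mm) begins 78 mm behind the grasp point.
Start: joints at [-1.285, 0.3, 1.521, -0, 1.321, -0.067], TCP at [190.032, -516.118, 302.646] pointing down, gripper open.
Joint ranges: [-3.03, 3.03], [-0.79, 2.21], [0.23, 2.52], [-1.04, 4.18], [0, 3.07], [-2.55, 2.55]. Speed limits (rad/s): [2.22, 2.22, 2.57, 3.14, 3.14, 3.14].

INTERFACE

Orientations are given as [roll, pitch, yaw] about the fixed x, y, z axes, in that order (R = Rz(yaw) Ry(pitch) Rx(roll)).
In Python, from cell import read_state, camera, sign_off, regions_of, spot_point, grip_depth gives the robot as it stands. The module is installed in compiled form; this text tells all that it offers.
- The arm moves only by the tool send_rows, never from a script. Its argument "series" is a list of rows, each a list of 3 entries, a list of its own where there are three numbers: the shift along the world's x, y, z in mm, then the turn about the world's z in degrees, then the closure, from -1 (fully open) to 1 (shut), so that 0 is half open. A call has 1 to 12 rows; each row shifts and turns the commanded pose from where the row before left it; what a row does not reach is not made up. A row lasts 1/10 s, in which the tool goes at most 50 mm and 8.59 degrees, less where a joint would pass 70% of its speed; a pose out of reach is approached as far as the arm can. A call is refused whole if a number of a shift passes 50 or a number of a turn 8.59, either way. A call with a gripper value outside its range is refused whole. The fingers move at their own pace and stop on an object; "squeeze" is the grip in N (left out, the last holds). Time passes only in rows, so rows that do not move let the fingers close. It gives the time, the measured TCP pose, the force, the opening and the grip force at its end, in the units of the state.
- read_state(): the state, without advancing time (a new reading comes with each control period).
- camera(name): name is "scene" or "top" or "wrist"; returns a dict with "color" (480x640x3 uint8, blue, green, red), "fx", "fy", "cx", "cy" (pixels), "dist" ([k1, k2, p1, p2, k3] as OpenCV has them; the pictures are not rectified), "camera_from_world" (4x4, takes a point from world to camera coordinates). Camera axes: x right, y down, z forward; pixel columns grow to the right and rows downward; lengths in mm; the calibration is good to about 2 mm. A picture is of the moment at which its call begins. There is no depth.
- sign_off(): hands the job in; it is judged then, once.
Trained networks look in a picture, given as the dict that the camera call returned (one of the last four; its "shot" number tells which), for a name from the list of things; names that differ only in an ending like _2 or _b are one class to them, and where a whole thing is asked for, a point or a joint stands for the part that bears it (a point fixed in the world has none). Each returns a list of dicts, best first, with "confidence" (0 to 1); they miss things now and then, are a little off and sometimes report something else, mostly with a low value. They report only what shows in the picture. A call takes as long as a camera call. They do not tell look-alikes from the thing itself.
- regions_of(thing, picture): "mask" (480x640 bool, what is visible of it).
- spot_point(thing, picture): "point" ([x, y, z] in mm, in the coordinates of the camera as it stood for that picture, good to about 4 mm: a listed point, or the origin of a listed thing).
The state is a dict: "clock": time; "joints": joint angles; "qd": joint speeds; "effort": joint torques, N m; "eef_pos": TCP position; "eef_rot": TCP orientation; "wrist_force": force on the tool from outside, world axes, zero at the start; "moment": the same for the moment, N m; "finger_gap": finger opening in mm; "finger_force": force on a finger pad.
Only numpy, scipy, OpenCV 4.12 (cv2) and the standard library are available. Lean on these libraries where they do the work, as an engineer would, in place of code of your own. Each camera call takes 0.05 s, during which the arm holds its last target. There are 200 camera calls.

TASK

Take the sample slide holder by its tab, draw it out of its parking channel through the open front (two lips overhang it), and carry it to the tilted reader. Tilt it to match the sloped window plate, centred and square on it, and press gently until it lies flush and the sprung plate gives a few millimetres. Finish while still holding it pressed there; do not force the reader to another tilt, and leave the jar, vials and tray alone.

Things in the scene. Friction and masses are not known exactly. Their poses are not given: they have to be found in the camera images.
- slide: Sample slide holder: aluminium foot 60 (x) x 46 (y) x 6 mm, flat below, with an upright black grip tab on its middle, 26 (x) x 12 (y) mm, top 60 mm above the underside. 60 to 130 g. Origin: centre of the underside; z up the tab, x along the foot. Starts in the dock's channel, its x along the dock's x. Pinch the tab across its 12 mm (along y).
- slide_tab (a point): Point in the slide holder's tab, on its centre line, 42 mm above the underside: a good height to grip. Same axes as the holder.
- dock: Fixed white parking dock. Origin on the table under the channel's centre; z up, x along the channel to its closed end; open front to -x, roughly toward the robot. Channel x -40 to +40 mm, 50 mm wide, floor at 8 mm. Two lips (z 17 to 21 mm) overhang the foot, leaving a slot y -14 to +14 mm for the tab. End wall at x +40 to +50 mm, 21 mm high. The holder's origin starts at x -5 to +8 mm.
- dock_mouth (a point): Middle of the channel's open mouth, on its floor (dock x -40 mm, 8 mm above the table), axes as the dock's. In front of it the floor goes on for 85 mm as an open landing 86 mm wide with nothing above. The holder is clear of the lips once its origin is more than 30 mm in front of this point.
- stage: Fixed tilting reader, which can stand left or right: grey base 130 (x) x 124 (y) x 10 mm, two upright cheeks 10 mm thick outside y +-47 mm, 81 mm high at most, with a locking knob outside the +y cheek (to y +75 mm). Origin: centre of the base's underside; z up, the sloped face leans toward -x (roughly to the robot).
- face (a point): Centre of the outer face of the reader's steel window plate (78 along x, 70 mm along y, small glass pane in the middle). z: outward normal; x: up the slope; y: level. The slope differs each time, 10 to 29 degrees from level; the face looks up and toward the stage's -x, its centre 85 to 92 mm above the table. Nothing stands above the face's plane around it.
- window (a joint): How far the window plate is pushed in along its normal, m: 0 at rest, 0.006 at its stop. The spring starts at about 2.4 N and rises 1.2 N per mm (about 10 N at the stop). The plate only slides, it does not swivel.
- cradle_edge (a point): Middle of the low edge of the tilting cradle that carries the window plate (46 mm down the slope from the tilt axis, which lies 65 mm above the table). The cradle is locked by friction (about 8 N m) and should not be turned.
- vial_a: Bystander: capped glass vial 28 mm across, 72 mm high; origin at the centre of its underside.
- vial_b: Bystander: a second vial, the same.
- jar: Bystander: white jar 64 mm across, 85 mm high; origin at the centre of its underside.
- tray: Bystander: low open white tray 100 x 70 x 18 mm; origin at the centre of its underside.
There are look-alikes about, which are no part of the job. What is shaped like the slide but brown or yellow is not meant.

How it is judged:
By the outcome, as a careful person would: the job done as asked, in the order asked, and still so for the second after the job is handed in, while the arm keeps its last pose, push and grip.
It also fails if it takes over 46 s, if anything falls off the work surface, if the arm or the gripper's body presses on something with over 40 N, if the wrist force passes 120 N, or if a joint passes its speed limit or range.

## Working session

There is one attempt and no reset: what is moved stays moved. The work goes in short steps, Python scripts to look and compute and a tool call to move; the robot and the scene stay as the last step left them, time stands still between calls to the robot, and variables do not carry over. Pictures are saved under pics/ and viewed, at most 10 in all, crops included, and the job is handed in when it is done.

Besides the shell and the picture viewer there is one more tool, called after "Call:" by a JSON object that holds its "method" and its "body". send_rows: Moves the arm, as the interface text tells. Its arguments: {"type":"object","properties":{"series":{"type":"array"},"squeeze":{"type":"number"}},"required":["series"]}

```bash
mkdir -p pics; cat > h.py <<'E'
import numpy as np, cv2
from cell import *
def world(pic,p):
    M=np.array(pic["camera_from_world"]); return (np.linalg.inv(M)@np.r_[p,1])[:3]
def pix(pic,p):
    M=np.array(pic["camera_from_world"]); K=np.array([[pic["fx"],0,pic["cx"]],[0,pic["fy"],pic["cy"]],[0,0,1]])
    return cv2.projectPoints(np.atleast_2d(np.float64(p)),cv2.Rodrigues(M[:3,:3])[0],M[:3,3],K,np.array(pic["dist"]))[0][:,0]
E
python3 - <<'E'
from h import *
print(grip_depth if not callable(grip_depth) else grip_depth()); print(read_state())
for n in ("scene","top"):
    p=camera(n); cv2.imwrite(f"pics/{n}1.png",p["color"]); print(n,p["fx"],np.linalg.inv(p["camera_from_world"])[:3,3].round())
    for t in ("slide","slide_tab","dock","dock_mouth","stage","face","cradle_edge","vial_a","jar","tray"):
        for r in spot_point(t,p)[:3]: print(" ",t,round(r["confidence"],2),world(p,r["point"]).round(),pix(p,world(p,r["point"])).round())
E
```

```text
78.39999999999999
{'clock': 0.0, 'joints': array([-1.28460793e+00,  3.00486256e-01,  1.52160312e+00, -1.02082388e-05,
        1.32068044e+00, -6.66034898e-02]), 'qd': array([-0.00108357,  0.00014439,  0.00104697,  0.0012904 ,  0.00093259,
       -0.00161312]), 'effort': array([ 2.66431867e-03, -5.31801867e+01, -3.52738202e+01,  7.09397555e-02,
        2.43992714e-02, -8.99324527e-05]), 'eef_pos': array([ 189.98594425, -515.98127255,  302.06862152]), 'eef_rot': array([-3.14041744e+00, -6.84795801e-05,  3.52794379e-01]), 'wrist_force': array([-0.1492244 , -0.72335807,  0.15991813]), 'moment': array([ 0.02079122, -0.02122587,  0.01214562]), 'finger_force': 0.0, 'finger_gap': 93.73953489396611}
scene 467.3735234032429 [1130.  555.  679.]
  slide 0.77 [597. 171.  11.] [[393. 304.]]
  slide 0.71 [605. 296.   3.] [[442. 347.]]
  slide 0.66 [720. 163.   4.] [[344. 336.]]
  slide_tab 0.93 [599. 170.  50.] [[393. 290.]]
  slide_tab 0.92 [611. 290.  43.] [[441. 332.]]
  slide_tab 0.57 [725. 170.  43.] [[346. 325.]]
  dock 0.98 [598. 176.   1.] [[394. 309.]]
  dock_mouth 0.82 [563. 176.   9.] [[
[... 600 characters left out ...]

  slide_tab 0.72 [606. 291.  43.] [[213. 245.]]
  slide_tab 0.47 [595. 172.  50.] [[256. 250.]]
  dock 0.86 [597. 173.  -1.] [[258. 251.]]
  dock_mouth 0.87 [559. 176.  11.] [[256. 265.]]
  stage 0.62 [ 535. -174.    2.] [[383. 277.]]
  stage 0.41 [734. -72.   5.] [[348. 205.]]
  face 0.76 [ 522. -172.   93.] [[387. 279.]]
  cradle_edge 0.88 [ 486. -176.   58.] [[387. 294.]]
  cradle_edge 0.53 [769.  40.   2.] [[308. 192.]]
  cradle_edge 0.27 [594. 173.  47.] [[256. 250.]]
  vial_a 0.69 [769.  38.   2.] [[309. 192.]]
  vial_a 0.56 [596. 177.  -2.] [[257. 252.]]
  vial_a 0.51 [736. -70.   6.] [[347. 204.]]
  jar 0.61 [658. 431.   3.] [[168. 227.]]
  tray 0.6 [ 614. -417.    2.] [[470. 250.]]
```

```bash
python3 - <<'E'
import cv2
a=cv2.imread("pics/top1.png")
cv2.imwrite("pics/topc.png",cv2.resize(a[170:320,190:500],None,fx=2.5,fy=2.5,interpolation=cv2.INTER_CUBIC))
a=cv2.imread("pics/scene1.png")
cv2.imwrite("pics/scenec.png",cv2.resize(a[150:400,180:520],None,fx=2.3,fy=2.3,interpolation=cv2.INTER_CUBIC))
E
```

```text
(no output)
```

View pics/topc.png

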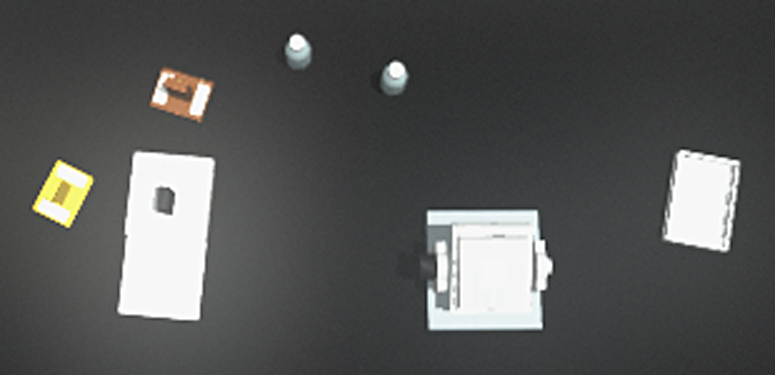

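View pics/scenec.png

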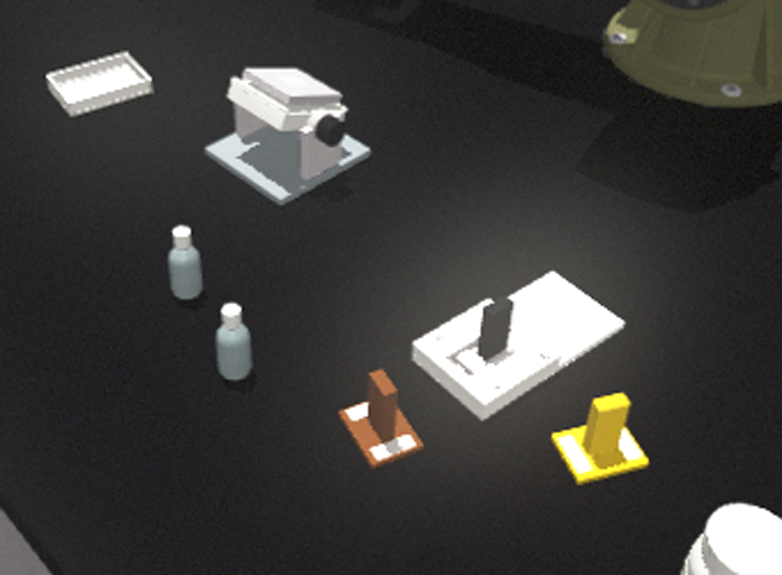

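```bash
cat >> h.py <<'E'
def plane(pic,uv,z):
    K=np.array([[pic["fx"],0,pic["cx"]],[0,pic["fy"],pic["cy"]],[0,0,1]])
    n=cv2.undistortPoints(np.float64(uv).reshape(-1,1,2),K,np.array(pic["dist"]))[:,0]
    W=np.linalg.inv(pic["camera_from_world"]); o=W[:3,3]; d=np.c_[n,np.ones(len(n))]@W[:3,:3].T
    return o+d*((z-o[2])/d[:,2])[:,None]
def rect(pic,mask,z):
    v,u=np.nonzero(mask); P=plane(pic,np.c_[u,v],z)[:,:2]
    return np.round(cv2.boxPoints(cv2.minAreaRect(np.float32(P))),1).tolist(), cv2.minAreaRect(np.float32(P))
E
python3 - <<'E'
from h import *
p=camera("top")
for t,z in (("dock",8),("stage",10),("slide",60),("tray",18)):
    for r in regions_of(t,p)[:3]: print(t,round(r["confidence"],2),r["mask"].sum(),rect(p,r["mask"],z))
E
```

```text
dock 0.67 609 ([[610.0999755859375, 418.0], [669.4000244140625, 391.3999938964844], [706.0, 473.1000061035156], [646.7000122070312, 499.70001220703125]], ((658.0452880859375, 445.5351257324219), (89.54593658447266, 64.93704223632812), 65.86190032958984))
dock 0.59 1727 ([[472.1000061035156, 137.1999969482422], [646.9000244140625, 128.5], [651.2000122070312, 215.1999969482422], [476.5, 223.89999389648438]], ((561.669921875, 176.1796417236328), (86.81761169433594, 174.95936584472656), 87.14822387695312))
stage 0.95 2238 ([[466.8999938964844, -102.0999984741211], [469.8999938964844, -247.89999389648438], [598.2000122070312, -245.1999969482422], [595.2000122070312, -99.5]], ((532.5570068359375, -173.6639404296875), (128.4020233154297, 145.7865447998047), 1.1823350191116333))
slide 0.88 319 ([[565.9000244140625, 271.5], [614.7999877929688, 250.0], [632.4000244140625, 290.1000061035156], [583.5, 311.6000061035156]], ((599.1461181640625, 280.78350830078125), (43.83268737792969, 53.425846099853516), 66.29084777832031))
slide 0.86 329 ([[680.0999755859375, 137.10000610351562], [723.4000244140625, 127.19999694824219], [736.2000122070312, 183.10000610351562], [693.0, 193.0]], ((708.1676025390625, 160.09979248046875), (57.44194793701172, 44.325218200683594), 77.08937072753906))
slide 0.68 780 ([[487.6000061035156, -139.89999389648438], [489.20001220703125, -214.8000030517578], [562.7999877929688, -213.3000030517578], [561.2000122070312, -138.39999389648438]], ((525.1876831054688, -176.581298828125), (73.63020324707031, 74.9380874633789), 1.1785625219345093))
tray 0.67 965 ([[555.2000122070312, -442.6000061035156], [657.5999755859375, -457.3999938964844], [668.5, -381.6000061035156], [566.0999755859375, -366.79998779296875]], ((611.883056640625, -412.10906982421875), (76.58647155761719, 103.44766998291016), 81.802978515625))
```

Call:
{"method": "send_rows", "body": {"series": [[[24,43,0],-3,-1],[[24,43,0],-3,-1],[[24,43,0],-3,-1],[[24,43,0],-3,-1],[[24,43,0],-3,-1],[[24,43,0],-3,-1],[[24,43,0],-3,-1],[[24,43,0],-3,-1],[[24,43,0],-2,-1],[[24,43,0],-2,-1],[[24,43,0],0,-1],[[24,43,0],0,-1]]}}

```text
clock: 2.55
eef_pos: [478.6, 2.0, 302.9]
eef_rot: [-3.142, -0.001, -0.136]
wrist_force: [0.2, -1.2, -0.1]
finger_gap: 94.0
finger_force: 0.0
```

Call:
{"method": "send_rows", "body": {"series": [[[29,43,0],2.5,-1],[[29,43,0],2.5,-1],[[29,43,0],0,-1],[[29,43,0],0,-1],[[0,0,0],0,-1]]}}

```text
clock: 3.05
eef_pos: [591.2, 169.8, 300.8]
eef_rot: [-3.141, 0.002, -0.045]
wrist_force: [-0.8, -0.6, -0.7]
finger_gap: 93.6
finger_force: 0.0
```

```bash
python3 - <<'E'
from h import *
p=camera("wrist"); cv2.imwrite("pics/w1.png",p["color"]); print(np.linalg.inv(p["camera_from_world"]).round(2))
s=read_state(); print(s["eef_pos"],s["eef_rot"])
for t in ("slide","slide_tab","dock","dock_mouth"):
    for r in spot_point(t,p)[:2]: print(" ",t,round(r["confidence"],2),world(p,r["point"]).round(1),pix(p,world(p,r["point"])).round())
for t,z in (("dock",21),("slide",14)):
    for r in regions_of(t,p)[:2]: print(t,round(r["confidence"],2),r["mask"].sum(),rect(p,r["mask"],z))
E
```

```text
[[-4.0000e-02 -9.6000e-01 -2.6000e-01  6.6821e+02]
 [-1.0000e+00  4.0000e-02  1.0000e-02  1.6669e+02]
 [ 0.0000e+00  2.6000e-01 -9.6000e-01  3.8316e+02]
 [ 0.0000e+00  0.0000e+00  0.0000e+00  1.0000e+00]]
[590.30363054 167.71057201 301.2050041 ] [ 3.14121620e+00  1.76168579e-03 -4.57653167e-02]
  slide 0.92 [ 7.206e+02  1.697e+02 -3.000e-01] [[311.  67.]]
  slide 0.73 [6.039e+02 2.949e+02 5.000e-01] [[188. 201.]]
  slide_tab 0.94 [594.5 174.2  51.4] [[312. 217.]]
  slide_tab 0.7 [601.9 294.5  45. ] [[173. 213.]]
  dock 0.6 [652.4 431.6  -1. ] [[ 43. 158.]]
  dock_mouth 0.59 [558.3 176.5   7.1] [[311. 243.]]
dock 0.63 13784 ([[476.79998779296875, 138.0], [646.5, 127.69999694824219], [651.7999877929688, 215.10000610351562], [482.1000061035156, 225.3000030517578]], ((564.3082275390625, 176.54481506347656), (87.50196838378906, 170.05746459960938), 86.53909301757812))
slide 0.95 1874 ([[565.4000244140625, 162.3000030517578], [624.4000244140625, 158.60000610351562], [626.2000122070312, 187.3000030517578], [567.2000122070312, 191.0]], ((595.8035888671875, 174.78707885742188), (28.748517990112305, 59.187835693359375), 86.43910217285156))
slide 0.91 3100 ([[565.2000122070312, 285.20001220703125], [624.0999755859375, 257.79998779296875], [643.5999755859375, 299.6000061035156], [584.5999755859375, 327.0]], ((604.3740234375, 292.39874267578125), (46.162391662597656, 64.98515319824219), 65.0899887084961))
```

View pics/w1.png

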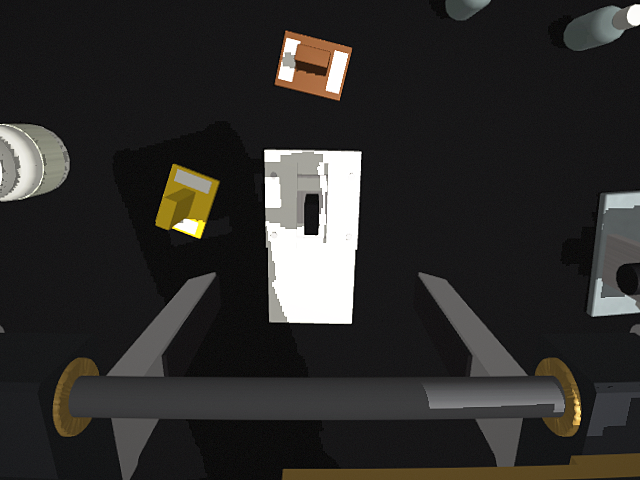

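Call:
{"method": "send_rows", "body": {"series": [[[1,2.5,-40],-1,-1],[[0,0,-40],0,-1],[[0,0,0],0,-1],[[0,0,0],0,-1]]}}

```text
clock: 3.8
eef_pos: [591.1, 167.8, 224.0]
eef_rot: [-3.142, -0.0, -0.067]
wrist_force: [1.3, -0.6, 1.3]
finger_gap: 94.1
finger_force: 0.0
```

```bash
python3 - <<'E'
from h import *
p=camera("wrist"); cv2.imwrite("pics/w2.png",p["color"])
s=read_state(); print(s["eef_pos"],s["eef_rot"],s["joints"].round(3))
for t in ("slide","slide_tab","dock_mouth"):
    for r in spot_point(t,p)[:2]: print(" ",t,round(r["confidence"],2),world(p,r["point"]).round(1),pix(p,world(p,r["point"])).round())
for t,z in (("dock",21),("slide",14)):
    for r in regions_of(t,p)[:2]: print(t,round(r["confidence"],2),r["mask"].sum(),rect(p,r["mask"],z)[1])
m=p["color"].max(2); 
T=plane(p,pix(p,[[580,174,68]]),68)
# black tab top: outline of dark pixels near tab
u=pix(p,[[595,174.5,68]])[0]; print(u)
E
```

```text
[591.4611557  167.95193584 225.09836633] [-3.14084719e+00 -2.60474415e-03 -6.65122429e-02] [ 0.217  0.511  1.412 -0.     1.216  1.854]
  slide 0.65 [722.3 169.   -1.5] [[303.  50.]]
  slide 0.63 [597.4 173.3  10.6] [[309. 224.]]
  slide_tab 0.74 [606.5 296.3  44.8] [[128. 234.]]
  slide_tab 0.63 [718.1 168.5  44.9] [[302.  43.]]
  dock_mouth 0.66 [558.9 175.4   4.9] [[310. 269.]]
dock 0.75 20610 ((565.0740966796875, 176.12982177734375), (87.122802734375, 168.26173400878906), 86.87396240234375)
slide 0.92 6174 ((718.5575561523438, 167.46023559570312), (59.219966888427734, 46.16493606567383), 74.82410430908203)
slide 0.91 4950 ((602.9901733398438, 294.4091491699219), (50.5910530090332, 69.31035614013672), 64.92162322998047)
[305.73730478 249.17415361]
```

Call:
{"method": "send_rows", "body": {"series": [[[4.5,6,-20],0.5,-1],[[0,0,-40],0,-1],[[0,0,-35],0,-1],[[0,0,0],0,-1],[[0,0,0],0,-1]]}}

```text
clock: 4.6
eef_pos: [595.8, 174.3, 128.9]
eef_rot: [-3.141, -0.001, -0.057]
wrist_force: [0.6, -0.2, 0.4]
finger_gap: 93.9
finger_force: 0.0
```

```bash
python3 - <<'E'
from h import *
p=camera("wrist"); cv2.imwrite("pics/w3.png",p["color"])
s=read_state(); print(s["eef_pos"],s["eef_rot"],s["wrist_force"])
R=cv2.Rodrigues(np.array([0,0,s["eef_rot"][2]]))[0]
for t in ("slide","slide_tab","dock_mouth"):
    for r in spot_point(t,p)[:2]: print(" ",t,round(r["confidence"],2),world(p,r["point"]).round(1),pix(p,world(p,r["point"])).round())
E
```

```text
[596.18085398 174.38784747 129.90193049] [-3.14082617e+00 -2.53435894e-03 -5.73426406e-02] [-0.14483062 -0.122611    1.29777325]
  slide 0.98 [605.4 296.9  -0.9] [[100. 264.]]
  slide 0.87 [ 7.202e+02  1.678e+02 -1.000e-01] [[316.  26.]]
  slide_tab 0.61 [597.2 175.4  54.5] [[314. 310.]]
  slide_tab 0.57 [605.9 293.9  45.2] [[ 55. 296.]]
  dock_mouth 0.47 [596.8 173.    9.9] [[319. 274.]]
```

View pics/w3.png

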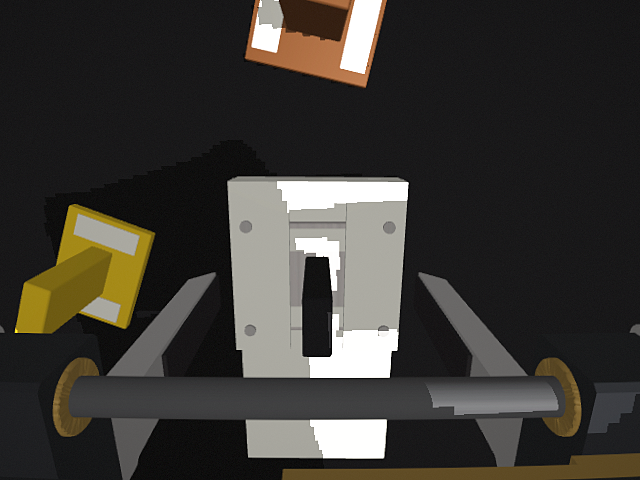

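Call:
{"method": "send_rows", "body": {"series": [[[0,0,0],0,1],[[0,0,0],0,1],[[0,0,0],0,1],[[0,0,0],0,1],[[0,0,0],0,1],[[0,0,0],0,1],[[0,0,0],0,1],[[0,0,0],0,1]], "squeeze": 15}}

```text
clock: 5.6
eef_pos: [595.4, 174.2, 127.6]
eef_rot: [3.142, 0.0, -0.057]
wrist_force: [-0.3, 0.6, -0.0]
finger_gap: 33.5
finger_force: 0.0
```

Call:
{"method": "send_rows", "body": {"series": [[[0,0,0],0,1],[[0,0,0],0,1],[[0,0,0],0,1],[[0,0,0],0,1],[[0,0,0],0,1]]}}

```text
clock: 6.1
eef_pos: [595.4, 174.2, 127.6]
eef_rot: [-3.142, 0.0, -0.057]
wrist_force: [0.9, -0.4, 0.1]
finger_gap: 11.9
finger_force: 15.0
```

Call:
{"method": "send_rows", "body": {"series": [[[-6,0.35,0.5],0,1],[[-12,0.7,0],0,1],[[-12,0.7,0],0,1],[[-12,0.7,0],0,1],[[-12,0.7,0],0,1],[[-12,0.7,0],0,1],[[-12,0.7,0],0,1],[[-8,0.5,0],0,1],[[0,0,0],0,1]]}}

```text
clock: 7.0
eef_pos: [508.6, 179.4, 128.2]
eef_rot: [3.141, 0.0, -0.057]
wrist_force: [-0.5, 0.4, -1.2]
finger_gap: 12.1
finger_force: 15.0
```

```bash
python3 - <<'E'
from h import *
s=read_state(); print(s["eef_pos"],s["eef_rot"],s["wrist_force"],s["moment"],s["finger_gap"])
p=camera("scene"); 
for t in ("slide","slide_tab"):
    for r in spot_point(t,p)[:3]: print(" ",t,round(r["confidence"],2),world(p,r["point"]).round(1),pix(p,world(p,r["point"])).round())
w=camera("wrist")
a=p["color"][240:390,330:530]; cv2.imwrite("pics/o1.png",np.hstack([cv2.resize(a,(400,300)),cv2.resize(w["color"],(400,300))]))
E
```

```text
[508.58455816 179.35098195 128.19649436] [ 3.14147864e+00  3.84882251e-04 -5.69427643e-02] [-0.52575502  0.42757533 -1.23858248] [ 0.02749879  0.04189556 -0.02911679] 12.149116809183422
  slide 0.78 [506.  173.2  10.6] [[423. 283.]]
  slide 0.73 [602.4 289.9   1.9] [[440. 345.]]
  slide 0.65 [720.1 165.6   1.1] [[345. 338.]]
  slide_tab 0.77 [610.4 291.1  41.8] [[441. 333.]]
  slide_tab 0.66 [512.3 176.3  48.4] [[425. 272.]]
  slide_tab 0.64 [722.7 167.5  45.1] [[346. 323.]]
```

View pics/o1.png

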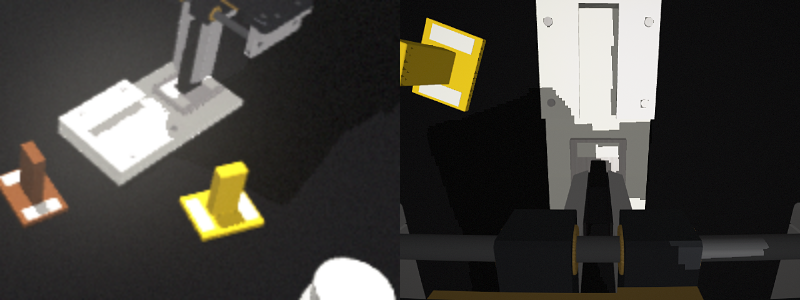

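Call:
{"method": "send_rows", "body": {"series": [[[0,0,20],0,1],[[0,0,40],0,1],[[0,0,45],0,1],[[0,0,40],0,1],[[-14,-40,0],0.5,1],[[-14,-45,0],0.5,1],[[-14,-45,0],0.5,1],[[-14,-45,0],0.5,1],[[-14,-45,0],0.5,1],[[-14,-45,0],1,1],[[-14,-45,0],1,1],[[-10,-44,0],0,1]]}}

```text
clock: 8.4
eef_pos: [400.5, -176.7, 273.5]
eef_rot: [3.141, -0.001, 0.021]
wrist_force: [1.2, 0.5, -0.7]
finger_gap: 12.4
finger_force: 15.0
```

Call:
{"method": "send_rows", "body": {"series": [[[0,0,0],0,1],[[0,0,0],0,1]]}}

```text
clock: 8.6
eef_pos: [401.2, -175.5, 273.1]
eef_rot: [-3.141, 0.0, 0.019]
wrist_force: [0.2, -0.0, -0.9]
finger_gap: 12.0
finger_force: 15.0
```

```bash
python3 - <<'E'
from h import *
s=read_state(); print(s["eef_pos"],s["eef_rot"],s["wrist_force"],s["moment"],s["finger_gap"])
w=camera("wrist"); cv2.imwrite("pics/f1.png",w["color"]); import pickle; pickle.dump(w,open("f1.pkl","wb"))
for t in ("face","cradle_edge","stage","slide","slide_tab"):
    for r in spot_point(t,w)[:2]: print(" ",t,round(r["confidence"],2),world(w,r["point"]).round(1),pix(w,world(w,r["point"])).round())
for t in ("face","window","stage"):
    for r in regions_of(t,w)[:2]: 
        m=r["mask"]; print(t,round(r["confidence"],2),m.sum(),rect(w,m,10 if t=="stage" else 90)[1], np.argwhere(m).min(0),np.argwhere(m).max(0))
E
```

```text
[ 401.24165846 -175.52028583  273.12614287] [-3.14139837e+00  6.55008856e-05  1.87240411e-02] [ 0.20317132 -0.00722373 -0.90854877] [-0.00729795  0.06910597  0.00361966] 12.013880373089549
  face 0.94 [ 521.1 -171.5   88.6] [[314.  56.]]
  cradle_edge 0.6 [ 488.7 -173.8   60.9] [[317. 112.]]
  stage 0.78 [ 531.1 -173.5   -3.4] [[317.  62.]]
  slide 0.56 [ 403.4 -175.2  156.6] [[316. 273.]]
  slide_tab 0.71 [ 400.5 -177.4  198.8] [[321. 315.]]
face 0.66 12868 ((519.4605712890625, -171.525634765625), (66.31507873535156, 72.28360748291016), 1.1008421182632446) [  0 254] [114 374]
window 0.64 12813 ((519.1543579101562, -171.47994995117188), (66.92159271240234, 72.07548522949219), 1.0975772142410278) [  0 254] [115 373]
window 0.24 14936 ((518.2479248046875, -171.57528686523438), (68.81263732910156, 81.82097625732422), 1.1008648872375488) [  0 246] [118 382]
stage 0.68 24554 ((520.8819580078125, -163.81411743164062), (108.30827331542969, 169.6814727783203), 1.1107392311096191) [  0 199] [141 411]
```

View pics/f1.png

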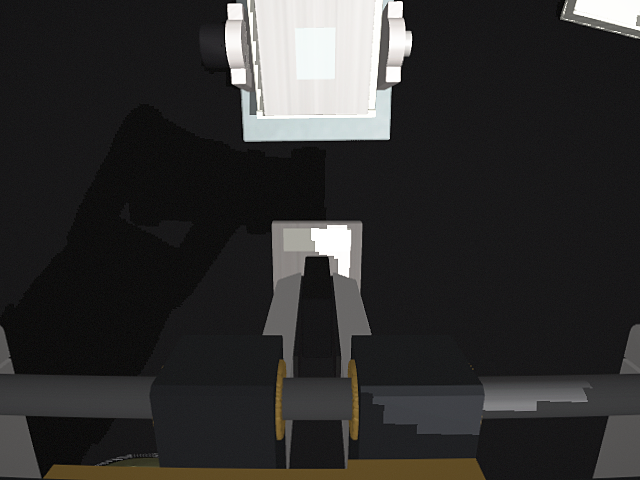

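Call:
{"method": "send_rows", "body": {"series": [[[25,2,0],0,1],[[10,0,0],0,1],[[0,0,0],0,1],[[0,0,0],0,1]]}}

```text
clock: 9.45
eef_pos: [436.0, -172.6, 272.8]
eef_rot: [-3.141, 0.001, 0.022]
wrist_force: [0.5, -0.1, -1.5]
finger_gap: 11.9
finger_force: 15.0
```

```bash
python3 - <<'E'
from h import *
s=read_state(); print(s["eef_pos"],s["eef_rot"])
w=camera("wrist"); sc=camera("scene"); tp=camera("top")
K=np.array([[w["fx"],0,w["cx"]],[0,w["fy"],w["cy"]],[0,0,1]])
for n,q in (("w",w),("s",sc),("t",tp)):
  for t in ("face","cradle_edge"):
    for r in spot_point(t,q)[:1]: print(n,t,round(r["confidence"],2),world(q,r["point"]).round(1))
r=regions_of("face",w)[0]; m=r["mask"].astype(np.uint8)
c=max(cv2.findContours(m,cv2.RETR_EXTERNAL,cv2.CHAIN_APPROX_NONE)[0],key=cv2.contourArea)
q=cv2.approxPolyN(c,4)[0].astype(float) if hasattr(cv2,"approxPolyN") else None
ctr=q.mean(0); print(r["confidence"],q.tolist())
# order: top-left(up-slope,+y), top-right, bottom-right, bottom-left
q=sorted(q.tolist(),key=lambda a:a[1]); q=sorted(q[:2])+sorted(q[2:],reverse=True)
obj=np.float64([[39,35,0],[39,-35,0],[-39,-35,0],[-39,35,0]])
W=np.linalg.inv(w["camera_from_world"])
n,rv,tv,err=cv2.solvePnPGeneric(obj,np.array(q),K,np.array(w["dist"]),flags=cv2.SOLVEPNP_IPPE)
for a,b,e in zip(rv,tv,err):
    R=W[:3,:3]@cv2.Rodrigues(a)[0]; print("pnp",world(w,b[:,0]).round(1),"normal",R[:,2].round(3),"x",R[:,0].round(3),e)
v=w["color"].copy(); cv2.polylines(v,[np.int32(q)],True,(0,0,255),1)
x=sc["color"][150:250,240:360]
cv2.imwrite("pics/f2.png",np.hstack([v[0:240,150:470][:,:],cv2.resize(x,(288,240),interpolation=cv2.INTER_CUBIC)]))
E
```

```text
[ 435.97410279 -172.63687234  272.84988138] [-3.14125061e+00  7.77487521e-04  2.15883463e-02]
w face 0.82 [ 522.9 -173.1   91.4]
w cradle_edge 0.58 [ 485.1 -172.    58. ]
s face 0.94 [ 520.9 -177.1   90.2]
s cradle_edge 0.8 [ 488.3 -173.1   57.8]
t face 0.64 [ 523.3 -170.8   90.6]
t cradle_edge 0.91 [ 483.6 -179.5   59.3]
0.6 [[380.0, 43.0], [369.0, 168.0], [269.0, 166.0], [257.0, 43.0]]
pnp [ 523.4 -171.6   91.9] normal [-0.319  0.057  0.946] x [0.948 0.029 0.318] [0.83931638]
pnp [ 526.4 -172.    94.5] normal [ 0.249 -0.051  0.967] x [ 0.968  0.027 -0.248] [4.20198199]
```

View pics/f2.png

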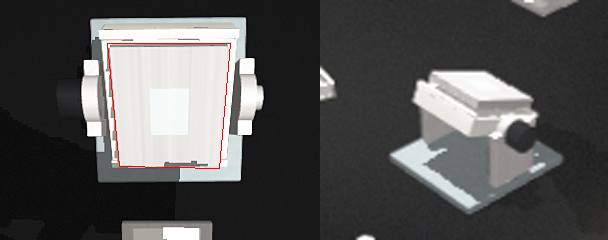

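```bash
python3 - <<'E'
from h import *
s=read_state(); e=s["eef_pos"]; print(e,s["eef_rot"],s["wrist_force"])
w=camera("wrist"); g=cv2.cvtColor(w["color"],cv2.COLOR_BGR2GRAY)
cx=int(pix(w,[[e[0]+30,e[1],158.8]])[0][0])
print("pred front foot edge px",pix(w,[[e[0]+30,e[1]+23,158.8],[e[0]+30,e[1]-23,158.8],[e[0]+13,e[1],212.6]]))
print("col",cx,g[200:245,cx-25].tolist())
r=[r for r in regions_of("slide",w)]
for a in r[:2]:
    y,x=np.nonzero(a["mask"]); print(a["confidence"],a["mask"].sum(),x.min(),x.max(),y.min(),y.max())
    P=plane(w,np.c_[x,y],158.8-6*0); print(P[:,:2].max(0)-e[:2])
row=228; print("row",g[row,255:380:1].tolist())
# pane: bluish
b=w["color"][80:150,290:350].astype(int); d=b[...,0]-b[...,2]
y,x=np.nonzero(d>8); y+=80;x+=290; print("pane",len(x),np.median(x),np.median(y),x.min(),x.max(),y.min(),y.max(), plane(w,[[np.median(x),np.median(y)]],91))
E
```

```text
[ 436.28203245 -172.79242598  273.18737843] [ 3.14156277e+00 -6.41327848e-05  2.10604522e-02] [ 0.31984278 -0.00192309 -0.93977864]
pred front foot edge px [[272.68951191 222.24942643]
 [363.65273602 224.18069032]
 [317.78039556 298.19385988]]
col 318 [15, 11, 12, 14, 15, 15, 15, 10, 13, 18, 13, 14, 17, 12, 14, 14, 14, 17, 12, 6, 40, 87, 103, 122, 141, 139, 137, 134, 153, 169, 168, 166, 165, 167, 166, 166, 167, 166, 167, 167, 166, 166, 167, 165, 166]
0.93 7523 271 362 220 357
[32.10359261 24.00924955]
row [17, 10, 16, 12, 18, 12, 14, 14, 16, 15, 18, 16, 14, 14, 14, 4, 49, 131, 134, 134, 134, 133, 134, 133, 132, 134, 137, 134, 149, 154, 152, 154, 152, 152, 152, 153, 152, 153, 153, 153, 154, 152, 151, 152, 152, 153, 154, 154, 152, 154, 154, 152, 152, 153, 153, 153, 150, 140, 255, 255, 255, 255, 255, 255, 255, 255, 255, 255, 255, 255, 255, 255, 255, 255, 255, 255, 255, 157, 138, 140, 136, 125, 255, 255, 254, 254, 254, 254, 254, 254, 254, 254, 255, 255, 165, 143, 134, 133, 136, 137, 135, 135, 135, 135, 136, 141, 145, 68, 19, 23, 23, 23, 25, 23, 24, 25, 24, 27, 25, 24, 24, 25, 22, 25, 27]
  return _methods._mean(a, axis=axis, dtype=dtype,
  ret = ret.dtype.type(ret / rcount)
Traceback (most recent call last):
ValueError: zero-size array to reduction operation minimum which has no identity
```

Call:
{"method": "send_rows", "body": {"series": [[[25,0.5,0],0,1],[[30,0,0],0,1],[[30,0,-5],0,1],[[0,0,-20],0,1],[[0,0,-16],0,1],[[0,0,0],0,1],[[0,0,0],0,1]], "squeeze": 8}}

```text
clock: 10.75
eef_pos: [521.4, -172.3, 232.6]
eef_rot: [3.142, 0.0, 0.021]
wrist_force: [-0.2, -0.5, -0.8]
finger_gap: 11.9
finger_force: 8.0
```

```bash
python3 - <<'E'
from h import *
s=read_state(); print(s["eef_pos"],s["eef_rot"],s["wrist_force"],s["moment"],s["finger_gap"])
E
```

```text
[ 521.42440477 -172.31520336  232.57179286] [3.14158169e+00 1.10086737e-05 2.11604361e-02] [-0.20283869 -0.46755237 -0.79753183] [0.05167823 0.02848213 0.01348756] 11.878239452884818
```

Call:
{"method": "send_rows", "body": {"series": [[[0,0,-4],0,1],[[0,0,-4],0,1],[[0,0,-2],0,1],[[0,0,0],0,1]]}}

```text
clock: 11.15
eef_pos: [521.3, -172.2, 222.0]
eef_rot: [-3.142, 0.0, 0.021]
wrist_force: [0.2, -0.2, -1.0]
finger_gap: 11.9
finger_force: 8.0
```

Call:
{"method": "send_rows", "body": {"series": [[[0,0,-1.5],0,1],[[0,0,0],0,1]]}}

```text
clock: 11.35
eef_pos: [521.4, -172.3, 220.7]
eef_rot: [3.141, -0.0, 0.021]
wrist_force: [-1.6, -1.2, 1.0]
finger_gap: 12.0
finger_force: 8.0
```

Call:
{"method": "send_rows", "body": {"series": [[[-0.5,0,-1.5],0,1],[[0,0,0],0,1]]}}

```text
clock: 11.55
eef_pos: [521.0, -172.3, 219.3]
eef_rot: [3.141, -0.001, 0.021]
wrist_force: [0.5, 0.1, 3.0]
finger_gap: 11.9
finger_force: 8.0
```

Call:
{"method": "send_rows", "body": {"series": [[[-1.5,0,-0.7],0,1],[[-1.5,0,-0.7],0,1],[[-1.3,0,-1],0,1],[[-1.3,0,-1.3],0,1],[[-1.3,0,-1.3],0,1],[[-1.3,0,-1.3],0,1],[[0,0,0],0,1]]}}

```text
clock: 12.25
eef_pos: [512.4, -172.3, 212.6]
eef_rot: [-3.142, 0.001, 0.021]
wrist_force: [-1.9, -0.8, 2.2]
finger_gap: 12.1
finger_force: 8.0
```

```bash
cat > look.py <<'E'
from h import *
import sys
s=read_state(); e=s["eef_pos"]; print(e,s["eef_rot"],s["wrist_force"].round(2),s["moment"].round(3),s["finger_gap"])
w=camera("wrist"); sc=camera("scene")
for n,q in (("w",w),("s",sc)):
  for t in ("slide","slide_tab","face"):
    for r in spot_point(t,q)[:1]: print(n,t,round(r["confidence"],2),world(q,r["point"]).round(1))
x=sc["color"][140:240,240:360]
cv2.imwrite(sys.argv[1],np.hstack([w["color"][100:420,120:520],cv2.resize(x,(384,320),interpolation=cv2.INTER_CUBIC)]))
E
python3 look.py pics/p1.png
```

```text
[ 512.39705508 -172.32176967  212.62045146] [-3.14156797e+00  5.63040478e-04  2.10993821e-02] [-1.93 -0.76  2.22] [-0.157  0.208 -0.03 ] 12.059847225680471
w slide 0.64 [ 519.1 -171.3   96.5]
w slide_tab 0.95 [ 514.2 -175.8  136.5]
s slide 0.89 [720.3 163.6   0.9]
s slide_tab 0.85 [ 517.2 -177.4  138.4]
s face 0.82 [ 522.5 -176.2   90.3]
```

View pics/p1.png

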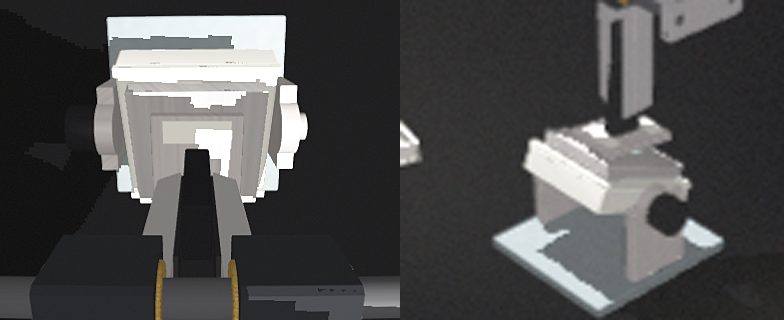

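Call:
{"method": "send_rows", "body": {"series": [[[-1,0,-1.2],0,1],[[-1,0,-1.2],0,1],[[-1,0,-1.2],0,1],[[0,0,0],0,1]]}}

```text
clock: 13.05
eef_pos: [509.6, -172.3, 209.1]
eef_rot: [3.142, 0.0, 0.021]
wrist_force: [-2.1, -1.9, 2.6]
finger_gap: 11.7
finger_force: 8.0
```

Call:
{"method": "send_rows", "body": {"series": [[[0.3,0,-1],0,1],[[0,0,0],0,1]], "squeeze": 12}}

```text
clock: 13.25
eef_pos: [510.0, -172.3, 208.2]
eef_rot: [-3.142, 0.0, 0.021]
wrist_force: [-0.9, -1.3, 3.7]
finger_gap: 12.1
finger_force: 12.0
```

Call:
{"method": "send_rows", "body": {"series": [[[0.3,0,-1],0,1],[[0,0,0],0,1],[[0,0,0],0,1]], "squeeze": 15}}

```text
clock: 13.55
eef_pos: [510.3, -172.3, 207.3]
eef_rot: [3.142, -0.0, 0.021]
wrist_force: [-2.6, -1.3, 5.3]
finger_gap: 11.9
finger_force: 15.0
```

```bash
python3 - <<'E'
from h import *
for i in range(3):
    camera("top"); s=read_state(); print(s["clock"],s["eef_pos"].round(1),s["wrist_force"].round(2),s["moment"].round(3))
w=camera("wrist"); cv2.imwrite("pics/p2.png",w["color"])
for t in ("slide","slide_tab","face"):
    for r in spot_point(t,w)[:1]: print(t,round(r["confidence"],2),world(w,r["point"]).round(1))
F=np.array([522.7,-172,91.2])
for T in (14,16.5,18.6,21):
    t=np.deg2rad(T); ya=0.021; X=np.array([np.cos(t)*np.cos(ya),np.cos(t)*np.sin(ya),np.sin(t)]); Y=np.array([-np.sin(ya),np.cos(ya),0]); N=np.cross(X,Y)
    G=s["eef_pos"]-[0,0,78.4]; O=G-42*N
    print(T,"origin rel face: x %.1f y %.1f n %.1f"%tuple((O-F)@np.c_[X,Y,N]),"foot top corners px",pix(w,[O+30*a*X+23*b*Y+6*N for a,b in((1,1),(1,-1),(-1,-1),(-1,1))]).round(1).tolist(),
      "tabtop",pix(w,[O+13*X+60*N+6*b*Y for b in (1,-1)]).round(1).tolist())
E
```

```text
13.6 [ 510.3 -172.3  207.3] [-1.29 -1.97  4.49] [-0.393  0.129 -0.056]
13.65 [ 510.3 -172.3  207.3] [-0.97 -2.3   5.37] [-0.334  0.21  -0.049]
13.7 [ 510.3 -172.3  207.3] [-2.28 -1.21  5.45] [-0.366  0.166 -0.018]
slide 0.63 [ 523.  -172.    92.3]
slide_tab 0.93 [ 513.  -175.3  131.7]
14 origin rel face: x -2.9 y 0.0 n -2.4 foot top corners px [[269.1, 211.4], [364.8, 211.5], [358.3, 309.2], [275.3, 309.1]] tabtop [[301.4, 312.6], [332.6, 312.6]]
16.5 origin rel face: x -1.2 y 0.0 n -2.3 foot top corners px [[268.6, 209.7], [365.3, 209.8], [358.2, 305.4], [275.3, 305.4]] tabtop [[301.3, 315.1], [332.6, 315.2]]
18.6 origin rel face: x 0.3 y 0.0 n -2.3 foot top corners px [[268.2, 208.4], [365.7, 208.4], [358.2, 302.3], [275.4, 302.2]] tabtop [[301.3, 317.3], [332.6, 317.3]]
21 origin rel face: x 1.9 y 0.0 n -2.3 foot top corners px [[267.7, 207.0], [366.2, 207.1], [358.2, 298.7], [275.4, 298.7]] tabtop [[301.3, 319.7], [332.6, 319.7]]
```

View pics/p2.png

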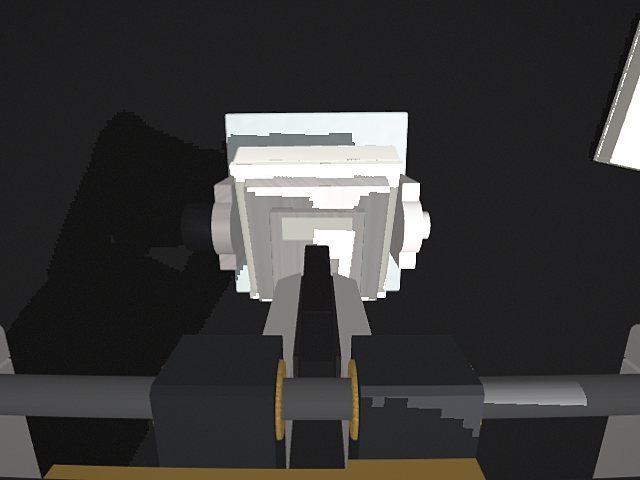

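```bash
python3 - <<'E'
from h import *
w=camera("wrist"); g=cv2.GaussianBlur(cv2.cvtColor(w["color"],cv2.COLOR_BGR2GRAY),(3,3),0).astype(int)
def fit(c0,c1,r0,r1,z,name,nth="max"):
    pts=[]
    for c in range(c0,c1,2):
        d=np.diff(g[r0:r1,c]); i=int(np.argmax(d)); 
        if 0<i<len(d)-1:
            a,b,e=d[i-1],d[i],d[i+1]; den=a-2*b+e; pts.append((c,r0+i+.5+(0.5*(a-e)/den if den else 0)))
    P=plane(w,np.array(pts),z)[:,:2]
    vx,vy,x0,y0=cv2.fitLine(np.float32(P),cv2.DIST_HUBER,0,0.1,0.01).ravel()
    if vy<0: vx,vy=-vx,-vy
    print(name,len(pts),"yaw deg",np.degrees(np.arctan2(-vx,vy)).round(2),"x at y=-172:",round(x0+(-172-y0)*vx/vy,1))
fit(235,400,104,125,10,"base rear edge")
fit(238,400,138,156,104,"cradle rear top edge")
fit(255,385,172,196,101,"plate top edge")
fit(275,300,203,218,102,"foot")
fit(275,360,203,218,102,"foot all")
E
```

```text
base rear edge 83 yaw deg 1.74 x at y=-172: 597.1
cradle rear top edge 80 yaw deg 1.71 x at y=-172: 579.2
plate top edge 65 yaw deg 1.82 x at y=-172: 560.2
foot 4 yaw deg 0.57 x at y=-172: 547.9
foot all 22 yaw deg 1.37 x at y=-172: 548.1
```

```bash
python3 - <<'E'
from h import *
w=camera("wrist"); g=cv2.cvtColor(w["color"],cv2.COLOR_BGR2GRAY); s=read_state()
print("rows 236-350",list(enumerate(g[:,310:324].mean(1).round().astype(int)))[238:345])
for T in (12,14,16,18,20,22):
    t=np.deg2rad(T); ya=0.021; X=np.array([np.cos(t)*np.cos(ya),np.cos(t)*np.sin(ya),np.sin(t)]); Y=np.array([-np.sin(ya),np.cos(ya),0]); N=np.cross(X,Y)
    O=s["eef_pos"]-[0,0,78.4]-42*N
    print(T,"foot top/bot edge, tab base, tab top front, tab top rear",pix(w,[O+30*X+6*N,O+30*X,O+13*X+6*N,O+13*X+60*N,O-13*X+60*N])[:,1].round(1))
E
```

```text
rows 236-350 [(238, np.int64(243)), (239, np.int64(240)), (240, np.int64(234)), (241, np.int64(232)), (242, np.int64(233)), (243, np.int64(235)), (244, np.int64(191)), (245, np.int64(93)), (246, np.int64(10)), (247, np.int64(22)), (248, np.int64(25)), (249, np.int64(25)), (250, np.int64(25)), (251, np.int64(25)), (252, np.int64(25)), (253, np.int64(25)), (254, np.int64(24)), (255, np.int64(24)), (256, np.int64(25)), (257, np.int64(24)), (258, np.int64(24)), (259, np.int64(24)), (260, np.int64(24)), (261, np.int64(24)), (262, np.int64(24)), (263, np.int64(24)), (264, np.int64(25)), (265, np.int64(24)), (266, np.int64(25)), (267, np.int64(25)), (268, np.int64(24)), (269, np.int64(24)), (270, np.int64(24)), (271, np.int64(24)), (272, np.int64(25)), (273, np.int64(24)), (274, np.int64(24)), (275, np.int64(24)), (276, np.int64(24)), (277, np.int64(24)), (278, np.int64(24)), (279, np.int64(24)), (280, np.int64(24)), (281, np.int64(24)), (282, np.int64(24)), (283, np.int64(24)), (284, np.int64(24)), (285, np.int64(24)), (286, np.int64(24)), (287, np.int64(24)), (288, np.int64(24)), (289, np
[... 1019 characters left out ...]
, (338, np.int64(26)), (339, np.int64(27)), (340, np.int64(27)), (341, np.int64(26)), (342, np.int64(27)), (343, np.int64(27)), (344, np.int64(27))]
12 foot top/bot edge, tab base, tab top front, tab top rear [212.8 207.9 243.7 310.5 360.7]
14 foot top/bot edge, tab base, tab top front, tab top rear [211.4 206.1 242.  312.6 361. ]
16 foot top/bot edge, tab base, tab top front, tab top rear [210.  204.3 240.3 314.6 361.2]
18 foot top/bot edge, tab base, tab top front, tab top rear [208.7 202.6 238.7 316.6 361.4]
20 foot top/bot edge, tab base, tab top front, tab top rear [207.5 201.1 237.1 318.7 361.5]
22 foot top/bot edge, tab base, tab top front, tab top rear [206.4 199.6 235.6 320.7 361.5]
```

```bash
python3 - <<'E'
from h import *
import pickle
w=pickle.load(open("f1.pkl","rb")); g=cv2.cvtColor(w["color"],cv2.COLOR_BGR2GRAY)
c=g[:,312:322].mean(1).round().astype(int); print("f1 rows",[(i,int(c[i])) for i in range(215,320) if abs(c[i]-c[i-1])>2])
c=g[:,280:284].mean(1).round().astype(int); print("f1 foot",[(i,int(c[i])) for i in range(212,235)])
e=np.array([401.24,-175.52,273.1])
for T in (-4,-2,0,2):
    t=np.deg2rad(T); ya=0.0187; X=np.array([np.cos(t)*np.cos(ya),np.cos(t)*np.sin(ya),np.sin(t)]); Y=np.array([-np.sin(ya),np.cos(ya),0]); N=np.cross(X,Y)
    O=e-[0,0,78.4]-42*N
    print(T,"foot top/bot, tab base, top front, top rear",pix(w,[O+30*X+6*N,O+30*X,O+13*X+6*N,O+13*X+60*N,O-13*X+60*N])[:,1].round(1))
w=camera("wrist"); g=cv2.cvtColor(w["color"],cv2.COLOR_BGR2GRAY)
for cc in (254,262,278,284): 
    c=g[:,cc:cc+3].mean(1).round().astype(int); print(cc,"now",[(i,int(c[i])) for i in range(172,300) if abs(c[i]-c[i-1])>5])
E
```

```text
f1 rows [(219, 8), (220, 40), (221, 90), (222, 105), (223, 123), (224, 139), (226, 134), (227, 119), (228, 221), (229, 255), (241, 223), (242, 226), (251, 215), (252, 162), (253, 168), (254, 171), (255, 124), (256, 76), (257, 5), (258, 15)]
f1 foot [(212, 13), (213, 14), (214, 14), (215, 14), (216, 15), (217, 14), (218, 12), (219, 8), (220, 40), (221, 89), (222, 104), (223, 122), (224, 139), (225, 138), (226, 136), (227, 135), (228, 138), (229, 142), (230, 141), (231, 141), (232, 140), (233, 141), (234, 141)]
-4 foot top/bot, tab base, top front, top rear [227.2 225.2 259.4 294.4 355.9]
-2 foot top/bot, tab base, top front, top rear [225.1 222.8 257.3 296.4 356.7]
0 foot top/bot, tab base, top front, top rear [223.2 220.5 255.2 298.3 357.5]
2 foot top/bot, tab base, top front, top rear [221.3 218.2 253.2 300.3 358.2]
254 now [(178, 232), (179, 177), (180, 186), (186, 186), (187, 239), (188, 255), (192, 209), (196, 137), (197, 144), (272, 166), (279, 180), (285, 189), (289, 184), (293, 208), (295, 201), (296, 255), (299, 0)]
262 now [(178, 233), (179, 175), (180, 182), (186, 186), (187, 245), (188, 255), (195, 247), (196, 134), (197, 146), (298, 128), (299, 255)]
278 now [(176, 204), (177, 182), (186, 182), (187, 243), (188, 255), (195, 237), (196, 127), (197, 139), (207, 129), (208, 123), (209, 136), (212, 153), (213, 167), (214, 161), (279, 143), (280, 126)]
284 now [(176, 213), (177, 178), (187, 252), (196, 245), (197, 135), (198, 148), (207, 133), (208, 126), (209, 138), (212, 152), (213, 165), (214, 159), (217, 177), (218, 198), (239, 190), (240, 167), (241, 157), (277, 141), (278, 124)]
```

```bash
python3 - <<'E'
from h import *
from scipy.optimize import least_squares
w=camera("wrist"); s=read_state(); G=s["eef_pos"]-[0,0,78.4]; ya=0.021
def ax(T,ya):
    t=np.deg2rad(T); X=np.array([np.cos(t)*np.cos(ya),np.cos(t)*np.sin(ya),np.sin(t)]); Y=np.array([-np.sin(ya),np.cos(ya),0]); return X,Y,np.cross(X,Y)
obs=np.array([212.6,208,244.4,310.7])
def f(p):
    X,Y,N=ax(p[0],ya); O=G-(42+p[1])*N+p[2]*X
    return np.r_[(pix(w,[O+30*X+6*N,O+30*X,O+13*X+6*N,O+13*X+60*N])[:,1]-obs), p[1]/4,p[2]/4]
r=least_squares(f,[15,0,0]); print("slide T,slip,xoff",r.x.round(2),r.fun.round(2))
X,Y,N=ax(r.x[0],ya); print("origin",(G-(42+r.x[1])*N+r.x[2]*X).round(1))
v=cv2.resize(w["color"][165:310,232:402],None,fx=3,fy=3,interpolation=cv2.INTER_CUBIC)
sc=camera("scene")["color"][160:225,258:350]
cv2.imwrite("pics/z1.png",np.hstack([v,cv2.resize(sc,(280,435),interpolation=cv2.INTER_CUBIC)[:, :]]))
import pickle; pickle.dump(w,open("z1.pkl","wb"))
E
```

```text
slide T,slip,xoff [11.67 -0.99  0.51] [ 0.31  0.05 -0.35 -0.02 -0.25  0.13]
origin [ 519.1 -172.1   88.8]
```

View pics/z1.png

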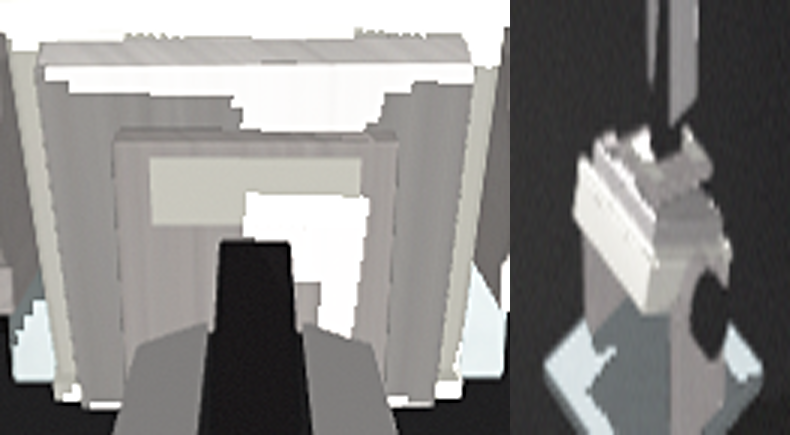

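```bash
cat > plate.py <<'E'
from h import *
import pickle
from scipy.optimize import least_squares
w=pickle.load(open("z1.pkl","rb")); g=cv2.GaussianBlur(cv2.cvtColor(w["color"],cv2.COLOR_BGR2GRAY),(3,3),0).astype(float)
def ax(T,ya):
    t=np.deg2rad(T); X=np.array([np.cos(t)*np.cos(ya),np.cos(t)*np.sin(ya),np.sin(t)]); Y=np.array([-np.sin(ya),np.cos(ya),0]); return X,Y,np.cross(X,Y)
def hor(cols,r0,r1,sg):
    return np.array([[c,r0+np.argmax(sg*np.diff(g[r0:r1,c]))+.5] for c in cols])
def ver(rows,f,sg,h=4):
    o=[]
    for r in rows:
        c=int(f(r)); d=np.diff(g[r,c-h:c+h+1]); o.append([c-h+np.argmax(np.abs(d))+.5,r])
    return np.array(o)
top=hor(range(255,385,6),182,191,1); 
bot=np.array([[262,299.2],[266,299.2],[373,299.3],[376,299.2]])
L=ver(range(205,290,6),lambda r:247+(r-187)*13.3/112,0); Rr=ver(range(205,290,6),lambda r:389.3-(r-187)*12.3/112,0)
print("L",L[:,0].tolist(),"R",Rr[:,0].tolist(),"top",top[:,1].tolist())
def proj(p,P): 
    X,Y,N=ax(p[0],p[4]); return pix(w,[np.array(p[1:4])+a*X+b*Y for a,b in P])
def dist(q,a,b):
    d=(b-a)/np.linalg.norm(b-a); return (q-a)@np.array([-d[1],d[0]])
def f(p):
    c=proj(p,[(39,35),(39,-35),(-39,-35),(-39,35)])
    return np.r_[dist(top,c[0],c[1]),2*dist(bot,c[2],c[3]),dist(L,c[3],c[0]),dist(Rr,c[1],c[2]),(p[4]-.0305)/.003]
for T0 in (10,25):
    r=least_squares(f,[T0,522,-172,90,.03],loss="soft_l1",x_scale=[1,1,1,1,.01]); J=np.linalg.inv(r.jac.T@r.jac)
    print("plate T,F,yaw",r.x.round(3),"cost",round(r.cost,2),"sd",np.sqrt(np.diag(J)).round(2)[:4], r.fun.round(1).tolist() if T0==10 else "")
E
python3 plate.py
```

```text
L [245.5, 245.5, 246.5, 247.5, 248.5, 249.5, 249.5, 250.5, 251.5, 252.5, 253.5, 254.5, 255.5, 255.5, 256.5] R [388.5, 386.5, 386.5, 385.5, 385.5, 384.5, 383.5, 382.5, 382.5, 381.5, 380.5, 379.5, 379.5, 378.5, 377.5] top [186.5, 186.5, 186.5, 186.5, 186.5, 186.5, 186.5, 186.5, 186.5, 186.5, 186.5, 186.5, 186.5, 185.5, 185.5, 185.5, 185.5, 185.5, 185.5, 185.5, 185.5, 185.5]
plate T,F,yaw [ 2.32050e+01  5.24536e+02 -1.71977e+02  8.62540e+01  2.90000e-02] cost 3.74 sd [0.34 0.2  0.11 0.59] [-0.0, 0.0, 0.0, 0.1, 0.1, 0.2, 0.2, 0.3, 0.3, 0.4, 0.4, 0.4, 0.5, -0.5, -0.4, -0.4, -0.3, -0.3, -0.3, -0.2, -0.2, -0.1, 0.9, 0.8, -0.8, -0.7, 0.6, -0.2, -0.1, 0.1, 0.2, 0.4, -0.5, -0.3, -0.2, -0.0, 0.1, 0.2, 0.4, -0.4, -0.3, -0.4, 0.9, 0.1, 0.4, -0.4, -0.2, 0.1, 0.3, -0.4, -0.2, 0.1, 0.3, -0.4, -0.2, 0.0, -0.5]
plate T,F,yaw [ 2.32050e+01  5.24536e+02 -1.71977e+02  8.62540e+01  2.90000e-02] cost 3.74 sd [0.34 0.2  0.11 0.59]
```

```bash
cat >> plate.py <<'E'
print("---")
r0=np.arange(190,298,8.); 
for (a,b) in ((247,260.3),(246,260.3),(247,259.5),(248,260.3)):
    L=np.c_[a+(r0-187)*(b-a)/112,r0]
    r=least_squares(f,[15,522,-172,90,.03],x_scale=[1,1,1,1,.01]); print(a,b,r.x.round(3),round(r.cost,2))
for row in (200,230,260,285): print(row,g[row,238:270].astype(int).tolist(),"|",g[row,372:395].astype(int).tolist())
E
python3 plate.py | sed -n '/---/,$p'
```

```text
---
247 260.3 [ 2.14460e+01  5.23217e+02 -1.72913e+02  8.11270e+01  2.80000e-02] 3.73
246 260.3 [ 2.17540e+01  5.23433e+02 -1.72769e+02  8.19590e+01  2.90000e-02] 3.29
247 259.5 [ 2.16020e+01  5.23347e+02 -1.72803e+02  8.16460e+01  2.70000e-02] 5.07
248 260.3 [ 2.11350e+01  5.22999e+02 -1.73058e+02  8.02880e+01  2.70000e-02] 4.74
200 [177, 187, 190, 192, 193, 191, 176, 156, 149, 151, 151, 150, 148, 147, 147, 146, 147, 147, 148, 149, 149, 149, 149, 149, 149, 150, 150, 150, 149, 148, 147, 146] | [148, 147, 146, 145, 146, 146, 147, 147, 148, 150, 150, 150, 148, 147, 146, 146, 160, 184, 193, 191, 191, 190, 187]
230 [112, 111, 109, 124, 160, 184, 190, 191, 191, 193, 186, 167, 153, 151, 150, 149, 147, 146, 146, 146, 146, 147, 147, 147, 148, 149, 149, 149, 150, 151, 151, 148] | [146, 146, 147, 147, 148, 149, 149, 150, 150, 149, 147, 144, 145, 162, 184, 192, 191, 190, 188, 175, 143, 115, 110]
260 [112, 112, 113, 115, 118, 119, 119, 121, 140, 169, 186, 190, 191, 192, 186, 167, 152, 148, 147, 146, 146, 145, 145, 145, 146, 146, 147, 147, 147, 148, 147, 148] | [147, 148, 149, 150, 150, 150, 149, 146, 145, 159, 183, 192, 191, 190, 184, 182, 202, 234, 244, 243, 246, 226, 170]
285 [233, 232, 232, 232, 232, 233, 234, 234, 234, 234, 236, 230, 208, 188, 185, 189, 191, 189, 174, 154, 147, 147, 145, 144, 143, 143, 144, 144, 145, 146, 146, 146] | [149, 149, 149, 149, 147, 145, 158, 183, 192, 189, 189, 208, 230, 232, 235, 240, 240, 240, 240, 239, 239, 239, 239]
```

Call:
{"method": "send_rows", "body": {"series": [[[0,0,0],0.5,1],[[0,0,0],0,1],[[0,0,0],0,1]], "squeeze": 6}}

```text
clock: 14.45
eef_pos: [510.1, -172.3, 207.1]
eef_rot: [-3.142, 0.001, 0.03]
wrist_force: [-3.5, -3.2, 4.6]
finger_gap: 12.1
finger_force: 6.0
```

```bash
cat > tilt.py <<'E'
from h import *
from scipy.optimize import least_squares
s=read_state(); w=camera("wrist"); G=s["eef_pos"]-[0,0,78.4]; ya=s["eef_rot"][2]
g=cv2.cvtColor(w["color"],cv2.COLOR_BGR2GRAY).astype(int)
c=g[:,311:323].mean(1)
b=next(i for i in range(225,275) if c[i]<60); base=b-1+(c[b-1]-60)/max(c[b-1]-c[b],1)
t=next((i for i in range(300,345) if c[i+1]-c[:][i-3]>1.7 and c[i:i+8].mean()-c[i-12:i-3].mean()>1.5),None)
e=g[195:225,278:288].mean(1); k=np.diff(e)
print("base",round(base,1),"top",t,"foot steps",[(195+i,int(k[i])) for i in range(len(k)) if abs(k[i])>4])
def f(p):
    t_=np.deg2rad(p[0]); X=np.array([np.cos(t_)*np.cos(ya),np.cos(t_)*np.sin(ya),np.sin(t_)]); N=np.cross(X,[-np.sin(ya),np.cos(ya),0])
    O=G-(42+p[1])*N+p[2]*X
    return np.r_[pix(w,[O+13*X+6*N,O+13*X+60*N])[:,1]-[base-.3,t-.3],p[1]/4,p[2]/4], O
r=least_squares(lambda p:f(p)[0],[15,0,0]); O=f(r.x)[1]; T=np.deg2rad(23.); D=O-[523.4,-172,89.1]
print("T,slip,xo",r.x.round(2),"O",O.round(1),"in face axes x,y,n",(D@[np.cos(T),0,np.sin(T)]).round(1),D[1].round(1),(D@[-np.sin(T),0,np.cos(T)]).round(1))
print(s["eef_pos"].round(1),s["eef_rot"][2].round(4),s["wrist_force"].round(1),s["moment"].round(2),s["finger_gap"].round(1))
E
python3 tilt.py
```

```text
base 245.0 top 311 foot steps [(195, -110), (196, 13), (207, -6), (211, 19), (212, 7), (213, -4), (216, 13), (217, 9)]
T,slip,xo [11.46 -0.16 -0.25] O [ 518.2 -172.    87.6] in face axes x,y,n -5.4 -0.0 0.7Traceback (most recent call last):
  File "tilt.py", line 16, in <module>
    print(s["eef_pos"].round(1),s["eef_rot"][2].round(4),s["wrist_force"].round(1),s["moment"].round(2),s["finger_gap"].round(1))
                                                                                                        ^^^^^^^^^^^^^^^^^^^^^
AttributeError: 'float' object has no attribute 'round'
```

```bash
sed -i 's/s\["finger_gap"\].round(1)/round(s["finger_gap"],1)/' tilt.py; cat > prof.py <<'E'
import io,contextlib
with contextlib.redirect_stdout(io.StringIO()): exec(open("plate.py").read())
for nm,LL in (("meas",ver(range(205,290,6),lambda r:247+(r-187)*13.3/112,0)),("corner",np.c_[247+(r0-187)*13.3/112,r0])):
    L=LL
    for T in (10,12,14,16,18,20,22,24,26):
        r=least_squares(lambda p:f(np.r_[T,p]),[522,-172,90,.03],x_scale=[1,1,1,.01]); c=r.fun; n=len(top)
        print(nm,T,r.x.round(2),"cost",round(r.cost,1),"zpressed pred from contact",round(100.5-(551.3-r.x[0])*np.tan(np.deg2rad(T)),1))
E
python3 prof.py
```

```text
meas 10 [ 5.2002e+02 -1.7208e+02  7.0020e+01  3.0000e-02] cost 749.8 zpressed pred from contact 95.0
meas 12 [ 5.2057e+02 -1.7206e+02  7.2290e+01  3.0000e-02] cost 579.9 zpressed pred from contact 94.0
meas 14 [ 5.2117e+02 -1.7205e+02  7.4640e+01  3.0000e-02] cost 420.3 zpressed pred from contact 93.0
meas 16 [ 5.2182e+02 -1.7204e+02  7.7070e+01  3.0000e-02] cost 276.9 zpressed pred from contact 92.0
meas 18 [ 5.2252e+02 -1.7202e+02  7.9560e+01  3.0000e-02] cost 156.2 zpressed pred from contact 91.1
meas 20 [ 5.2326e+02 -1.7200e+02  8.2100e+01  3.0000e-02] cost 65.6 zpressed pred from contact 90.3
meas 22 [ 5.2404e+02 -1.7199e+02  8.4670e+01  3.0000e-02] cost 13.3 zpressed pred from contact 89.5
meas 24 [ 5.2487e+02 -1.7197e+02  8.7270e+01  3.0000e-02] cost 8.3 zpressed pred from contact 88.7
meas 26 [ 5.2573e+02 -1.7195e+02  8.9870e+01  3.0000e-02] cost 60.6 zpressed pred from contact 88.0
corner 10 [ 5.1937e+02 -1.7307e+02  6.7160e+01  3.0000e-02] cost 521.2 zpressed pred from contact 94.9
corner 12 [ 5.1993e+02 -1.7305e+02  6.9440e+01  3.0000e-02] cost 382.3 zpressed pred from contact 93.8
corner 14 [ 5.2054e+02 -1.7302e+02  7.1790e+01  3.0000e-02] cost 256.0 zpressed pred from contact 92.8
corner 16 [ 5.2120e+02 -1.7299e+02  7.4230e+01  3.0000e-02] cost 148.4 zpressed pred from contact 91.9
corner 18 [ 5.2190e+02 -1.7297e+02  7.6720e+01  3.0000e-02] cost 65.7 zpressed pred from contact 90.9
corner 20 [ 5.2265e+02 -1.7294e+02  7.9270e+01  3.0000e-02] cost 15.4 zpressed pred from contact 90.1
corner 22 [ 5.2344e+02 -1.7290e+02  8.1840e+01  3.0000e-02] cost 5.6 zpressed pred from contact 89.2
corner 24 [ 5.2427e+02 -1.7287e+02  8.4440e+01  3.0000e-02] cost 45.1 zpressed pred from contact 88.5
corner 26 [ 5.2514e+02 -1.7284e+02  8.7040e+01  3.0000e-02] cost 144.0 zpressed pred from contact 87.7
```

Call:
{"method": "send_rows", "body": {"series": [[[0,0,0],0,1],[[0,0,0],0,1],[[0,0,0],0,1]], "squeeze": 3.5}}

```text
clock: 14.8
eef_pos: [510.1, -172.2, 207.1]
eef_rot: [-3.141, 0.001, 0.03]
wrist_force: [-4.8, -2.5, 2.9]
finger_gap: 12.2
finger_force: 3.5
```

```bash
python3 tilt.py
```

```text
base 245.7 top 313 foot steps [(195, -110), (196, 13), (208, -5), (209, -8), (211, 9), (212, 13), (217, 13), (218, 6)]
T,slip,xo [11.97 -0.47 -0.71] O [ 518.  -172.    87.9] in face axes x,y,n -5.4 0.0 1.0
[ 510.1 -172.2  207.1] 0.0299 [-4.8 -2.5  2.9] [-0.46  0.69 -0.04] 12.2
```

Call:
{"method": "send_rows", "body": {"series": [[[0,0,0],0,1],[[0,0,0],0,1]], "squeeze": 9}}

```text
clock: 15.05
eef_pos: [510.2, -172.2, 207.2]
eef_rot: [-3.141, 0.0, 0.03]
wrist_force: [-3.8, -2.4, 3.0]
finger_gap: 11.9
finger_force: 9.0
```

Call:
{"method": "send_rows", "body": {"series": [[[1,0,5],0,1],[[4,0,6],0,1],[[1,0,0],0,1],[[0,0,0],0,1],[[0,0,0],0,1]]}}

```text
clock: 15.55
eef_pos: [516.3, -172.2, 218.0]
eef_rot: [-3.141, 0.0, 0.03]
wrist_force: [-0.4, -0.8, -0.7]
finger_gap: 11.6
finger_force: 9.0
```

```bash
python3 tilt.py
```

```text
base 245.6 top 313 foot steps [(198, 10), (199, 9), (200, -6), (201, -5), (208, -6), (212, 18), (213, 7), (214, -5), (217, 16), (218, 11)]
T,slip,xo [12.01 -0.46 -0.69] O [ 524.2 -171.9   98.8] in face axes x,y,n 4.6 0.1 8.6
[ 516.3 -172.2  218. ] 0.03 [-0.4 -0.8 -0.7] [-0.03  0.   -0.01] 11.6
```

Call:
{"method": "send_rows", "body": {"series": [[[-1,0,-3],0,1],[[-1,0,-2.5],0,1],[[0,0,-2],0,1],[[0,0,0],0,1]]}}

```text
clock: 16.0
eef_pos: [514.2, -172.3, 210.7]
eef_rot: [-3.142, -0.0, 0.03]
wrist_force: [-2.5, -0.5, 0.5]
finger_gap: 11.7
finger_force: 9.0
```

Call:
{"method": "send_rows", "body": {"series": [[[-1,0,-1.2],0,1],[[-1,0,-1.2],0,1],[[-1,0,-1.3],0,1],[[-1,0,-1.3],0,1],[[0,0,0],0,1]]}}

```text
clock: 16.5
eef_pos: [510.1, -172.3, 205.6]
eef_rot: [3.142, 0.0, 0.03]
wrist_force: [-1.0, -0.5, 1.7]
finger_gap: 11.7
finger_force: 9.0
```

```bash
python3 tilt.py
```

```text
base 239.9 top 318 foot steps [(195, -8), (196, -60), (197, -48), (198, 7), (207, 16), (209, -8), (212, 15), (213, 12)]
T,slip,xo [17.87 -0.29 -0.36] O [ 522.5 -171.9   87.4] in face axes x,y,n -1.5 0.1 -1.2
[ 510.1 -172.3  205.6] 0.0299 [-1.  -0.5  1.7] [-0.17  0.09 -0.01] 11.7
```

Call:
{"method": "send_rows", "body": {"series": [[[-0.9,0,-1.3],0,1],[[-0.9,0,-1.3],0,1],[[-0.6,0,-1.2],0,1],[[0,0,0],0,1]]}}

```text
clock: 16.95
eef_pos: [507.8, -172.2, 201.9]
eef_rot: [-3.141, 0.0, 0.03]
wrist_force: [-0.6, -1.2, 3.7]
finger_gap: 11.4
finger_force: 9.0
```

```bash
python3 tilt.py
```

```text
base 237.4 top 321 foot steps [(198, -6), (199, -43), (200, -35), (201, -25), (204, 5), (205, 15), (207, -10), (209, 4), (210, 18), (211, 8)]
T,slip,xo [21.02 -0.25 -0.28] O [ 522.5 -171.8   84.4] in face axes x,y,n -2.6 0.2 -4.0
[ 507.8 -172.2  201.9] 0.0299 [-0.6 -1.2  3.7] [-0.18 -0.05 -0.07] 11.4
```

Call:
{"method": "send_rows", "body": {"series": [[[-0.8,0,-0.8],0,1],[[-0.8,0,-0.8],0,1],[[0,0,0],0,1]]}}

```text
clock: 17.3
eef_pos: [506.3, -172.2, 200.4]
eef_rot: [-3.142, -0.0, 0.03]
wrist_force: [0.2, 0.6, 5.1]
finger_gap: 11.7
finger_force: 9.0
```

```bash
python3 tilt.py
```

```text
base 237.4 top 321 foot steps [(196, -5), (197, -40), (199, -29), (201, -6), (202, -21), (203, -5), (204, 7), (205, 15), (207, -10), (209, 4), (210, 18), (211, 8)]
T,slip,xo [21.04 -0.24 -0.27] O [ 521.  -171.8   82.9] in face axes x,y,n -4.6 0.2 -4.7
[ 506.3 -172.2  200.4] 0.0299 [0.2 0.6 5.1] [ 0.04 -0.22  0.07] 11.7
```

```bash
python3 - <<'E'
from h import *
w=camera("wrist"); g=cv2.cvtColor(w["color"],cv2.COLOR_BGR2GRAY).astype(int)
import pickle; pickle.dump(w,open("z2.pkl","wb"))
for cc in (255,262,276,282,300,345,355,372):
    c=g[:,cc:cc+3].mean(1); print("col",cc,[(i,int(c[i-1]),int(c[i])) for i in range(165,305) if abs(c[i]-c[i-1])>6])
for r in (190,206,215,225,240): 
    c=g[r-1:r+2].mean(0); print("row",r,[(i,int(c[i-1]),int(c[i])) for i in range(235,405) if abs(c[i]-c[i-1])>7])
E
```

```text
col 255 [(172, 255, 178), (174, 175, 181), (181, 192, 245), (182, 245, 255), (196, 255, 240), (197, 240, 123), (198, 123, 134), (292, 147, 153), (293, 153, 162), (295, 166, 174), (296, 174, 126), (297, 126, 66), (299, 66, 50), (300, 50, 32)]
col 262 [(172, 255, 180), (180, 184, 193), (181, 193, 247), (182, 247, 255), (200, 255, 242), (201, 242, 130), (202, 130, 143), (299, 144, 125), (300, 125, 65), (301, 65, 22), (302, 22, 28)]
col 276 [(172, 255, 182), (174, 177, 183), (180, 178, 186), (181, 186, 243), (182, 243, 254), (199, 253, 245), (200, 245, 197), (201, 197, 186), (202, 186, 165), (203, 165, 137), (205, 140, 147), (206, 147, 163), (208, 161, 149), (280, 151, 139)]
col 282 [(169, 255, 172), (170, 172, 181), (171, 181, 191), (173, 189, 178), (180, 188, 197), (181, 197, 248), (182, 248, 255), (198, 248, 221), (200, 216, 181), (203, 180, 147), (204, 147, 139), (205, 139, 145), (206, 145, 161), (208, 159, 148), (211, 153, 176), (212, 176, 188), (232, 189, 168), (233, 168, 147), (277, 154, 146), (278, 146, 129), (279, 129, 121)]
col 300 [(170, 255, 172), (171, 172, 190), (173, 189, 
[... 1735 characters left out ...]
, 181, 205), (343, 201, 228), (354, 225, 210), (364, 216, 152), (366, 146, 133), (367, 133, 145), (389, 141, 134), (390, 134, 161), (391, 161, 191), (397, 179, 143), (398, 143, 102)]
row 225 [(240, 106, 171), (241, 171, 181), (247, 187, 148), (268, 149, 132), (269, 132, 141), (281, 155, 187), (353, 190, 154), (365, 152, 134), (366, 134, 145), (389, 142, 171), (390, 171, 188), (396, 183, 100)]
row 240 [(242, 102, 170), (243, 170, 180), (249, 187, 148), (269, 148, 136), (271, 138, 146), (303, 155, 164), (304, 164, 96), (305, 96, 22), (328, 24, 3), (329, 3, 163), (330, 163, 255), (358, 252, 156), (359, 156, 147), (364, 152, 134), (365, 134, 145), (387, 139, 185), (394, 173, 99), (395, 99, 108)]
```

Call:
{"method": "send_rows", "body": {"series": [[[0,0,0],0,1],[[0.7,-0.2,-0.1],0,1],[[0.7,-0.2,-0.1],0,1],[[0,0,0],0,1],[[0,0,0],0,1]], "squeeze": 12}}

```text
clock: 17.9
eef_pos: [507.1, -172.4, 199.6]
eef_rot: [-3.141, 0.002, 0.03]
wrist_force: [-5.6, 1.8, 3.1]
finger_gap: 11.9
finger_force: 12.0
```

```bash
python3 tilt.py; python3 - <<'E'
from h import *
w=camera("wrist"); g=cv2.cvtColor(w["color"],cv2.COLOR_BGR2GRAY).astype(int)
for cc in (276,300,345,355):
    c=g[:,cc:cc+3].mean(1); print("col",cc,[(i,int(c[i-1]),int(c[i])) for i in range(175,215) if abs(c[i]-c[i-1])>6])
F=[];M=[]
for i in range(6):
    camera("top"); s=read_state(); F.append(s["wrist_force"]); M.append(s["moment"])
print(np.mean(F,0).round(2),np.mean(M,0).round(2))
E
```

```text
base 237.4 top 321 foot steps [(197, -13), (198, -125), (199, 11), (200, 16), (205, 16), (207, -10), (210, 17), (211, 12)]
T,slip,xo [20.86 -0.37 -0.41] O [ 521.6 -172.    82.2] in face axes x,y,n -4.4 -0.0 -5.7
[ 507.1 -172.4  199.6] 0.03 [-5.6  1.8  3.1] [0.37 0.8  0.04] 11.9
col 276 [(180, 185, 174), (181, 174, 227), (182, 227, 254), (198, 255, 240), (199, 240, 115), (200, 115, 126), (201, 126, 142), (206, 147, 163), (208, 164, 153)]
col 300 [(180, 184, 174), (181, 174, 232), (182, 232, 255), (199, 255, 235), (200, 235, 114), (201, 114, 141), (206, 149, 165), (208, 166, 154), (211, 155, 175), (212, 175, 190)]
col 345 [(180, 185, 175), (181, 175, 229), (182, 229, 253), (199, 254, 241), (200, 241, 183), (205, 196, 216), (206, 216, 255), (213, 255, 178), (214, 178, 187)]
col 355 [(180, 185, 174), (181, 174, 231), (182, 231, 255), (199, 255, 244), (200, 244, 187), (202, 188, 197), (203, 197, 167), (204, 167, 125), (205, 125, 192), (206, 192, 255), (212, 255, 246), (213, 246, 139), (214, 139, 150)]
[-4.99  1.69  4.15] [0.36 0.86 0.03]
```

Call:
{"method": "send_rows", "body": {"series": [[[-1.2,0,3.2],0,1],[[-1.3,0,3.3],0,1],[[0,0,0],0,1],[[0,0,0],0,1]]}}

```text
clock: 18.7
eef_pos: [505.2, -172.7, 206.6]
eef_rot: [3.141, -0.0, 0.03]
wrist_force: [-0.6, 0.0, -0.7]
finger_gap: 12.0
finger_force: 12.0
```

```bash
python3 tilt.py
```

```text
base 237.4 top 321 foot steps [(197, -16), (198, -123), (199, 15), (200, 13), (204, 5), (205, 15), (207, -10), (209, 4), (210, 17), (211, 9)]
T,slip,xo [21.01 -0.25 -0.27] O [ 519.9 -172.3   89.1] in face axes x,y,n -3.2 -0.3 1.4
[ 505.2 -172.7  206.6] 0.0299 [-0.6  0.  -0.7] [0.05 0.04 0.05] 12.0
```

Call:
{"method": "send_rows", "body": {"series": [[[0.8,0,-2],0,1],[[0.6,0,-1.5],0,1],[[0.4,0,-1],0,1],[[0.4,0,-1],0,1],[[0.3,0,-0.7],0,1],[[0,0,0],0,1],[[0,0,0],0,1]], "squeeze": 9}}

```text
clock: 19.45
eef_pos: [507.7, -172.7, 200.6]
eef_rot: [3.142, -0.0, 0.03]
wrist_force: [-2.6, 1.0, 5.2]
finger_gap: 11.9
finger_force: 9.0
```

```bash
cat > chk.py <<'E'
from h import *
w=camera("wrist"); g=cv2.cvtColor(w["color"],cv2.COLOR_BGR2GRAY).astype(int)
for cc in (262,276,300,345,355):
    c=g[:,cc:cc+3].mean(1); print("col",cc,[(i,int(c[i-1]),int(c[i])) for i in list(range(170,215))+list(range(290,305)) if abs(c[i]-c[i-1])>6])
for r in (206,240): 
    c=g[r-1:r+2].mean(0); print("row",r,[(i,int(c[i-1]),int(c[i])) for i in range(235,405) if abs(c[i]-c[i-1])>7])
F=[];M=[]
for i in range(6):
    camera("top"); s=read_state(); F.append(s["wrist_force"]); M.append(s["moment"])
print(np.mean(F,0).round(2),np.mean(M,0).round(2))
E
python3 tilt.py; python3 chk.py
```

```text
base 237.4 top 321 foot steps [(198, -8), (199, -80), (200, -24), (205, 16), (207, -11), (210, 17), (211, 11)]
T,slip,xo [21.   -0.26 -0.29] O [ 522.3 -172.2   83.1] in face axes x,y,n -3.3 -0.2 -5.1
[ 507.7 -172.7  200.6] 0.0299 [-2.6  1.   5.2] [0.21 0.45 0.04] 11.9
col 262 [(174, 255, 230), (175, 230, 173), (176, 173, 182), (182, 186, 177), (183, 177, 231), (184, 231, 255), (199, 255, 244), (200, 244, 131), (201, 131, 146), (300, 142, 149), (301, 149, 102), (302, 102, 37), (303, 37, 26)]
col 276 [(172, 255, 193), (173, 193, 186), (174, 186, 169), (175, 169, 183), (182, 186, 172), (183, 172, 225), (184, 225, 253), (199, 255, 232), (200, 232, 111), (201, 111, 138), (206, 148, 164), (208, 163, 153)]
col 300 [(173, 255, 166), (175, 170, 181), (182, 182, 172), (183, 172, 230), (184, 230, 254), (199, 255, 241), (200, 241, 185), (201, 185, 192), (202, 192, 169), (203, 169, 139), (206, 149, 165), (208, 163, 153), (211, 155, 175), (212, 175, 189)]
col 345 [(174, 255, 229), (175, 229, 168), (176, 168, 178), (182, 183, 174), (183, 174, 229), (184, 229, 254), (199, 255, 242), (200, 242, 183),
[... 223 characters left out ...]
, 212), (206, 212, 255), (214, 255, 246)]
row 206 [(235, 108, 101), (236, 101, 171), (237, 171, 183), (243, 193, 164), (244, 164, 146), (266, 148, 136), (268, 142, 153), (320, 154, 175), (321, 175, 235), (333, 232, 243), (367, 249, 136), (368, 136, 144), (390, 140, 148), (391, 148, 194), (398, 183, 109)]
row 240 [(241, 102, 172), (242, 172, 183), (248, 188, 148), (269, 148, 127), (270, 127, 140), (271, 140, 148), (303, 157, 166), (304, 166, 98), (305, 98, 23), (328, 26, 4), (329, 4, 166), (330, 166, 255), (357, 255, 160), (358, 160, 145), (359, 145, 153), (364, 152, 135), (365, 135, 149), (385, 142, 134), (386, 134, 175), (387, 175, 191), (393, 185, 104)]
[-2.53  1.03  4.59] [0.27 0.43 0.  ]
```

```bash
python3 -c "
from cell import *
print(sign_off())"
```

```text
the job is handed in; nothing more can be done
None
```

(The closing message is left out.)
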